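# Lock the lens carriage onto its optics dock

## Task

Two dark metal docking plates lie on the optics bench. On the one whose square lens carriage still stands back from its cam, slide the carriage in along its rails until its headed stud sits in the cam's open mouth, then turn that cam clockwise by its wing, as far as it goes, so that the curved slot draws the carriage tight, and let go. Leave the cam of the other plate, which already holds a round tube, locked as it is.

Things in the scene. Friction and masses are not known exactly. Their poses are not given: they have to be found in the camera images.
- carriage_grip (a point): Centre of the lens carriage's black cell, an upright block 20 (x) x 40 (y) x 56 mm tall, top 83 mm above the table, on a slide 50 x 60 x 14 mm (top at 24 mm; 0.45 kg) that runs easily (about 1 N) between two rails (1.5 mm play, tops at 22 mm). x: along the rails, away from the cam; z up. The cam's axis lies on its -x line, 135-165 mm off at the start and 91 mm when tight.
- stud (a point): Top of the upright headed stud on the carriage's tongue (pin 8 mm, head 14 mm wide), 65 mm from the cell's centre along the carriage's -x, 37 mm above the table; axes as the carriage. From above, it is 70-100 mm from the cam's axis at the start, 35-44 mm when in the open mouth where the turning cam catches it (at 35 it meets the hub), and 26 mm when drawn tight.
- wing_grip (a point): Centre of the black wing of the cam to turn, on its upright axis: a bar 52 (x) x 12 (y) x 34 mm tall, reaching from 40 to 74 mm above the table. Below it the steel cam, about 105 mm across, 20-30 mm above the table, with its curved slot. z up; x turns with the cam: when open it is 0.75 rad anticlockwise (from above) of the direction to the carriage.
- cam (a joint): Angle of the cam to turn, rad: 0 open (mouth faces the stud), grows clockwise seen from above to its end stop at 1.5, where the carriage is tight. Starts at 0 to 0.12, any of which admits the stud. It stays where left; turning it takes under 0.5 N m.
- other_cam (a joint): Angle of the like cam on the other plate, whose carriage bears a round black tube lying level: it starts locked at 1.42 to 1.5 (same sense); leave it locked.
Not all that is in view belongs to the job. What is shaped like the part that bears carriage_grip but blue or orange is not meant.

How it is judged:
At the end, for the whole second after the job is handed in: The cam is turned to more than 1.25 rad of its 1.5, and the carriage, upright and down on its plate, is drawn in so that its cell's centre is within 95 mm of the cam's axis (91 mm is fully tight) (value of joint cam above 1.25 rad and horizontal distance between carriage_grip and wing_grip below 0.095 m and height (world z) of carriage_grip below 0.06 m and angle between carriage_grip's own z axis and vertical below 0.12 rad); the robot touches nothing.
It fails at once if the other plate's cam is turned back from locked (below 1.3 rad) (value of joint other_cam below 1.3 rad).
It also fails if it takes over 40 s, if anything falls off the work surface, if the arm or the gripper's body presses on something with over 40 N, if the wrist force passes 120 N, or if a joint passes its speed limit or range.

## Robot

A 7-joint arm with a two-finger parallel gripper is mounted at the origin on the work surface. World frame = base frame: x ahead of the robot, y to its left, z up, the work surface at z = 0. Lengths are in m, angles in rad, forces in N, time in s.
With the tool pointing down it reaches from about 0.425 to 0.925 m from the base axis. Payload 6.8 kg.
Tool frame: the origin (TCP) lies midway between the tips of the shut fingers; the grasp point (between the pads) lies 19 mm behind it; z points along the fingers, y is the line along which they close (so a half turn about z gives the same grasp; the last joint's range is limited). The gripper opens to 85 mm and grips with 20 to 120 N. Pads are 22 mm wide; open, the fingers measure 114 mm over their backs; the gripper's body (76 mm by 85 mm) begins 54 mm behind the grasp point. The pads swing forward as they close: fully open they stand 13 mm farther back than shut.
Start: joints at [-1.367, 0.477, 0.022, 1.555, -0.011, 1.109, -0.083], TCP at [0.207, 0.642, 0.231] pointing down, gripper open.
Joint ranges: [-2.96, 2.96], [-0.34, 2.1], [-1.41, 1.46], [0.24, 2.44], [-1.37, 4.51], [0.17, 1.92], [-2.96, 2.96]. Speed limits (rad/s): [2.39, 2.39, 3.14, 3.14, 3.14, 3.14, 3.14].

## Interface

Orientations are given as a rotation vector (axis times angle).
In Python, from bench import r gives the robot as it stands. The module is installed in compiled form; this text tells all that it offers.
- The arm moves only by the tool apply_moves, never from a script. Its argument "rows" is a list of rows, each a list of 6 numbers: the shift along the tool's x, y, z scaled (see below), then the turn, a rotation vector about the tool's x, y, z scaled (see below). A call has 1 to 5 rows; each row is the pose to reach, as a shift and turn from the pose commanded when the call began, along the tool's axes at that moment; what a row does not reach only later rows make up. The controller multiplies each number of a shift by 0.25 m and each number of a turn by 90 degrees. A row lasts 1/8 s, in which the tool goes at most 62.5 mm and 10.7 degrees, less where a joint would pass 70% of its speed; a pose out of reach is approached as far as the arm can. A call with a number of a shift or a turn outside -1 to 1 is refused whole. A call with a gripper value outside its range is refused whole. "claw" is the opening, from 0 (shut) to 1 (fully open), set as the call begins (left out, the last holds). The fingers move at their own pace and stop on an object; "newtons" is the grip in N (left out, the last holds). Time passes only in rows, so rows that repeat a pose let the fingers close. It gives the time, the measured TCP pose, the force, the opening and the grip force at its end, in the units of the state.
- r.get_obs(): the state, without advancing time (a new reading comes with each control period).
- r.grab_frame(name): name is "scene" or "top" or "wrist"; returns a dict with "pixels" (480x640x3 uint8, red, green, blue), "intrinsics" (3x3 intrinsics, pixels), "eye" and "attitude" of the camera in the world. Camera axes: x right, y up, looking along -z (the intrinsics and any distortion apply to the point x, -y, -z); pixel columns grow to the right and rows downward; lengths in m; the calibration is good to about 2 mm. A picture is of the moment at which its call begins. There is no depth.
- r.hand_in(): hands the job in; it is judged then, once.
Trained networks look in a picture, given as the dict that the camera call returned (one of the last four; its "shot" number tells which), for a name from the list of things; names that differ only in an ending like _2 or _b are one class to them, and where a whole thing is asked for, a point or a joint stands for the part that bears it (a point fixed in the world has none). Each returns a list of dicts, best first, with "conf" (0 to 1); they miss things now and then, are a little off and sometimes report something else, mostly with a low value. They report only what shows in the picture. A call takes as long as a camera call. They do not tell look-alikes from the thing itself.
- r.search_frame(picture, thing): "rect" ([left, top, width, height] in pixels, round what is visible of it).
- r.outline_of(picture, thing): "pixels" (480x640 bool, what is visible of it) and "rect" ([left, top, width, height] in pixels, round what is visible of it).
- r.landmark_of(picture, thing): "point" ([column, row] in pixels: a listed point, or the origin of a listed thing).
The state is a dict: "clock": time; "joints": joint angles; "qvel": joint speeds; "tau": joint torques, N m; "tcp_pos": TCP position; "orientation": TCP orientation; "contact_force": force on the tool from outside, world axes, zero at the start; "moment": the same for the moment, N m; "grip_width": finger opening in m; "gripper_force": force on a finger pad.
Only numpy, scipy, OpenCV 4.12 (cv2) and the standard library are available. Lean on these libraries where they do the work, as an engineer would, in place of code of your own. Each camera call takes 0.05 s, during which the arm holds its last target. There are 200 camera calls.

## Working session

There is one attempt and no reset: what is moved stays moved. The work goes in short steps, Python scripts to look and compute and a tool call to move; the robot and the scene stay as the last step left them, time stands still between calls to the robot, and variables do not carry over. Pictures are saved under pics/ and viewed, at most 10 in all, crops included, and the job is handed in when it is done.

Besides the shell and the picture viewer there is one more tool, called as a command line: name --pt "numbers of a row" for each row, then --argument value for the rest. apply_moves: Moves the arm, as the interface text tells. Its arguments: {"type":"object","properties":{"rows":{"type":"array","items":{"type":"array","items":{"type":"number"}}},"claw":{"type":"number"},"newtons":{"type":"number"}},"required":["rows"]}

```bash
mkdir -p pics; cat > h.py <<'E'
import numpy as np, cv2
from scipy.spatial.transform import Rotation as R
from bench import r
def att(f):
    a=np.array(f["attitude"],float)
    return a if a.shape==(3,3) else (R.from_rotvec(a).as_matrix() if a.size==3 else R.from_quat(a).as_matrix())
def ray(f,p):
    K=np.array(f["intrinsics"]);d=np.linalg.inv(K)@[p[0],p[1],1]
    return np.array(f["eye"]),att(f)@[d[0],-d[1],-d[2]]
def at(f,p,z):
    e,d=ray(f,p);return e+d*(z-e[2])/d[2]
def save(f,n): cv2.imwrite("pics/"+n+".png",f["pixels"][:,:,::-1])
E
python3 - <<'E'
from h import *
np.set_printoptions(precision=4,suppress=True)
print(r.get_obs())
Z=dict(carriage_grip=.055,stud=.037,wing_grip=.057)
for n in("top","scene"):
    f=r.grab_frame(n);save(f,n+"0")
    print(n,{k:v for k,v in f.items() if k!="pixels"})
    for t in Z:
        for d in r.landmark_of(f,t): print(t,d["conf"],d["point"],at(f,d["point"],Z[t]))
E
```

```text
{'clock': 0.0, 'joints': array([-1.3671,  0.4778,  0.0224,  1.5564, -0.0115,  1.1093, -0.0831]), 'qvel': array([-0.0001,  0.0012, -0.0001,  0.0007,  0.0001,  0.0003, -0.0009]), 'tau': array([  0.0004, -59.6455,   1.6082, -28.1198,   0.0125,   0.0094,
        -0.    ]), 'tcp_pos': array([0.2069, 0.6419, 0.2303]), 'orientation': array([-0.4877, -3.1034,  0.0029]), 'contact_force': array([ 0.2548, -0.0269, -0.1735]), 'moment': array([-0.018 ,  0.0247, -0.0025]), 'gripper_force': 0.0, 'grip_width': 0.0852779688567813}
top {'intrinsics': array([[534.6681,   0.    , 323.2936],
       [  0.    , 534.6681, 240.2704],
       [  0.    ,   0.    ,   1.    ]]), 'eye': array([0.4274, 0.0749, 1.0309]), 'attitude': array([ 0.1155, -0.1194, -1.5404]), 'shot': 1}
carriage_grip 0.98 [371.7, 195.7] [ 0.6618 -0.0138  0.055 ]
carriage_grip 0.72 [169.7, 215.7] [0.6133 0.3607 0.055 ]
carriage_grip 0.66 [267.2, 205.5] [0.6376 0.1806 0.055 ]
stud 0.87 [349.3, 225.4] [0.6075 0.0261 0.037 ]
stud 0.86 [262.6, 242.3] [0.5707 0.1882 0.037 ]
stud 0.8 [207.0, 206.2] [0.637  0.2966 0.037 ]
wing_grip 0.84 [255.6, 278.2] [0.5015 0.1958 0.057 ]
scene {'intrinsics': array([[547.8316,   0.    , 304.6736],
       [  0.    , 547.8316, 243.5997],
       [  0.    ,   0.    ,   1.    ]]), 'eye': array([1.0865, 0.6085, 0.8053]), 'attitude': array([0.3704, 0.9388, 2.2434]), 'shot': 2}
carriage_grip 0.85 [411.1, 364.5] [0.6288 0.3656 0.055 ]
carriage_grip 0.83 [324.9, 299.2] [0.6366 0.1759 0.055 ]
carriage_grip 0.83 [248.9, 250.7] [ 0.6606 -0.0098  0.055 ]
stud 0.98 [278.4, 260.7] [0.6252 0.0354 0.037 ]
stud 0.69 [352.5, 292.4] [0.5771 0.1881 0.037 ]
stud 0.63 [372.7, 351.5] [0.6454 0.3003 0.037 ]
wing_grip 0.97 [382.4, 267.2] [0.5046 0.194  0.057 ]
```

View pics/top0.png

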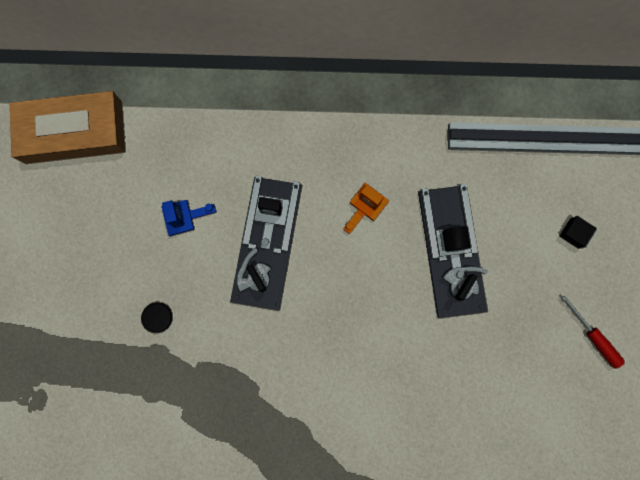

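View pics/scene0.png

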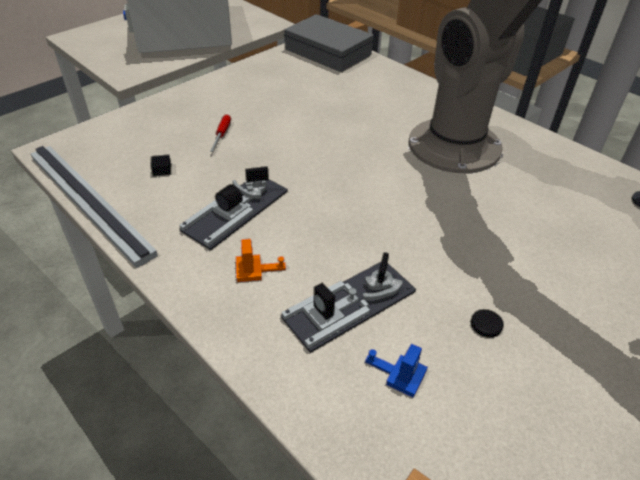

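The top picture shows the plate to use at columns 232–300. It carries the square cell at (268,205), the stud near (263,242) and the open cam wing at (256,278). The plate on the right, at (455,240), holds the round tube and stays untouched. The scene view agrees with this, and blue and orange decoys stand nearby. Next I'll triangulate and plan the hover.

```bash
cat >> h.py <<'E'
np.set_printoptions(precision=4,suppress=True)
def tri(rays):
    A=0;b=0
    for e,d in rays:
        d=d/np.linalg.norm(d);P=np.eye(3)-np.outer(d,d);A=A+P;b=b+P@e
    return np.linalg.solve(A,b)
def plan(p,yaw):
    "row to TCP p, pointing down, tool y heading yaw"
    o=r.get_obs();R0=R.from_rotvec(o["orientation"]);p0=o["tcp_pos"]
    c,s=np.cos(yaw),np.sin(yaw)
    R1=R.from_matrix(np.array([[-s,c,0],[c,s,0],[0,0,-1.]]).T@np.eye(3)) if 0 else R.from_matrix(np.column_stack([[s,-c,0],[c,s,0],[0,0,-1.]]))
    y0=R0.as_matrix()[:,1]
    print("yaw now",np.arctan2(y0[1],y0[0]),"tcp",p0,"t",o["clock"])
    print("row",np.r_[R0.inv().apply(np.array(p)-p0)/.25,(R0.inv()*R1).as_rotvec()/(np.pi/2)])
E
python3 - <<'E'
from h import *
ft=r.grab_frame("top");fs=r.grab_frame("scene")
P={}
near=dict(carriage_grip=(.637,.178),stud=(.574,.188),wing_grip=(.503,.195))
Z=dict(carriage_grip=.055,stud=.037,wing_grip=.057)
for t in Z:
    q=[]
    for f in(ft,fs):
        L=r.landmark_of(f,t)
        if L:
            d=min(L,key=lambda d:np.linalg.norm(at(f,d["point"],Z[t])[:2]-near[t]));q.append(ray(f,d["point"]))
    P[t]=tri(q);print(t,P[t])
v=P["carriage_grip"]-P["wing_grip"];print(np.hypot(*v[:2]),np.arctan2(v[1],v[0]))
# plate edges in top image at z~0.008
for a,b in(((257,178),(232,302)),((301,182),(279,309))):
    d=at(ft,a,.01)-at(ft,b,.01);print(np.arctan2(d[1],d[0]))
plan([.60,.185,.23],-.13)
E
```

```text
carriage_grip [0.6342 0.1756 0.055 ]
stud [0.5746 0.1865 0.0331]
wing_grip [0.4993 0.1892 0.0562]
0.13559100975423968 -0.10111115838661379
-0.14847916302141892
-0.13390377156084646Traceback (most recent call last):
  File "<stdin>", line 17, in <module>
  File "h.py", line 23, in plan
    R1=R.from_matrix(np.array([[-s,c,0],[c,s,0],[0,0,-1.]]).T@np.eye(3)) if 0 else R.from_matrix(np.column_stack([[s,-c,0],[c,s,0],[0,0,-1.]]))
                                                                                   ~~~~~~~~~~~~~^^^^^^^^^^^^^^^^^^^^^^^^^^^^^^^^^^^^^^^^^^^^^^^
  File "scipy/spatial/transform/_rotation.pyx", line 1143, in scipy.spatial.transform._rotation.Rotation.from_matrix
ValueError: Non-positive determinant (left-handed or null coordinate frame) in rotation matrix 0: [[-0.1296  0.9916  0.    ]
 [-0.9916 -0.1296  0.    ]
 [ 0.      0.     -1.    ]].
```

```bash
sed -i 's/    R1=.*/    R1=R.from_matrix(np.column_stack([[-s,c,0],[c,s,0],[0,0,-1.]]))/' h.py
python3 - <<'E'
from h import *
plan([.60,.185,.23],-.13)
E
```

```text
yaw now 1.2588785475274422 tcp [0.2071 0.6425 0.2313] t 0.8
row [-2.0574 -1.2593  0.005  -0.     -0.0001  0.8842]
```

apply_moves --pt "-0.2 -0.12 0 0 0 0.1" --pt "-0.4 -0.24 0 0 0 0.2" --pt "-0.6 -0.36 0 0 0 0.3" --pt "-0.8 -0.49 0 0 0 0.4" --pt "-1.0 -0.61 0 0 0 0.5"

```text
clock: 1.42
tcp_pos: [0.3994, 0.419, 0.2317]
orientation: [-1.645, -2.676, -0.001]
contact_force: [0.8, 1.1, -0.4]
grip_width: 0.0858
gripper_force: 0.0
```

```bash
python3 - <<'E'
from h import *
plan([.60,.185,.23],-.13)
E
```

```text
yaw now 0.4683404286548253 tcp [0.3994 0.419  0.2317] t 1.425
row [-1.1975  0.2936  0.0063  0.0003 -0.0004  0.3809]
```

apply_moves --pt "-0.22 0.05 0 0 0 0.1" --pt "-0.44 0.1 0 0 0 0.2" --pt "-0.66 0.16 0 0 0 0.3" --pt "-0.85 0.22 0 0 0 0.38" --pt "-1.0 0.28 0 0 0 0.38"

```text
clock: 2.05
tcp_pos: [0.5759, 0.2281, 0.2316]
orientation: [2.357, 2.077, 0.001]
contact_force: [0.2, 1.5, 0.4]
grip_width: 0.0852
gripper_force: 0.0
```

apply_moves --pt "-0.15 0.1 0 0 0 0" --pt "-0.15 0.1 0 0 0 0"

```text
clock: 2.3
tcp_pos: [0.5966, 0.1847, 0.2317]
orientation: [2.36, 2.07, -0.0]
contact_force: [-0.1, 0.7, 0.3]
grip_width: 0.0853
gripper_force: 0.0
```

```bash
python3 - <<'E'
from h import *
plan([.60,.185,.23],-.13)
f=r.grab_frame("wrist");save(f,"w1");print(f["eye"])
Z=dict(carriage_grip=.055,stud=.037,wing_grip=.057)
for t in Z:
    for d in r.landmark_of(f,t): print(t,d["conf"],d["point"],at(f,d["point"],Z[t]))
E
```

```text
yaw now -0.13054680289615356 tcp [0.5966 0.1847 0.2317] t 2.3
row [ 0.0031  0.0133  0.0067  0.0011  0.0012 -0.0003]
[0.606  0.2565 0.3745]
carriage_grip 0.92 [372.2, 216.4] [0.6356 0.1741 0.055 ]
carriage_grip 0.69 [413.7, 391.4] [ 0.6585 -0.0036  0.055 ]
stud 0.91 [359.0, 61.9] [0.639  0.2958 0.037 ]
stud 0.86 [297.0, 210.9] [0.5722 0.1831 0.037 ]
stud 0.83 [358.6, 355.8] [0.6103 0.0305 0.037 ]
wing_grip 0.79 [207.6, 213.9] [0.5004 0.1946 0.057 ]
```

View pics/w1.png

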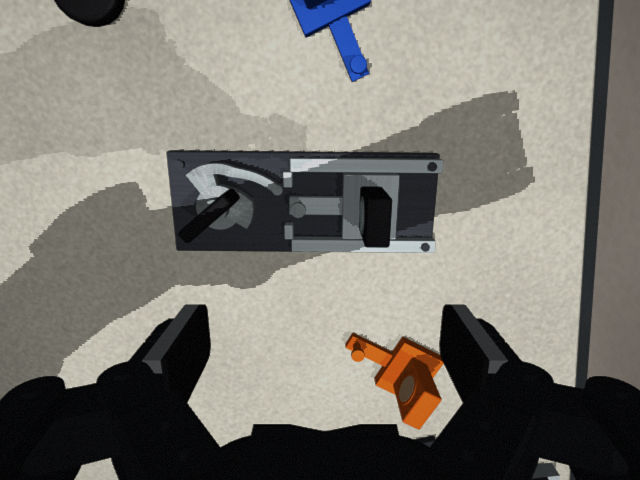

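The wrist view shows the cam wing at (208,214), the stud at (297,211) and the cell at (374,217). The rails are level in the image, so the tool yaw already matches them.

```bash
python3 - <<'E'
from h import *
plan([.635,.175,.045],-.13)
E
```

```text
yaw now -0.12117749987332098 tcp [0.5941 0.1915 0.2312] t 2.5
row [-0.0462  0.1709  0.7447 -0.0004 -0.0005  0.0056]
```

apply_moves --pt "-0.04 0.17 0.1 0 0 0" --pt "-0.04 0.17 0.3 0 0 0" --pt "-0.04 0.17 0.36 0 0 0" --pt "-0.04 0.17 0.36 0 0 0"

```text
clock: 3.0
tcp_pos: [0.6346, 0.1759, 0.1408]
orientation: [-2.351, -2.082, 0.003]
contact_force: [0.5, 0.1, 0.7]
grip_width: 0.0852
gripper_force: 0.0
```

```bash
python3 - <<'E'
from h import *
plan([.635,.175,.045],-.13)
f=r.grab_frame("wrist")
for d in r.landmark_of(f,"carriage_grip"): print(d["conf"],d["point"],at(f,d["point"],.055))
plan([.635,.175,.045],-.13)
f=r.grab_frame("wrist")
plan([.635,.175,.045],-.13)
E
```

```text
yaw now -0.12149024745911241 tcp [0.6346 0.1759 0.1408] t 3.0
row [-0.0031  0.0027  0.3831 -0.0013  0.0003  0.0054]
0.58 [329.5, 246.9] [0.6371 0.1733 0.055 ]
yaw now -0.12215667871528552 tcp [0.6363 0.1757 0.1431] t 3.1
row [-0.0039 -0.0058  0.3923  0.0013 -0.0009  0.005 ]
yaw now -0.12249870275647642 tcp [0.6366 0.1755 0.1434] t 3.15
row [-0.0035 -0.0073  0.3936  0.0017 -0.0011  0.0048]
```

apply_moves --pt "-0.004 -0.004 0.15 0 0 0.005" --pt "-0.004 -0.004 0.3 0 0 0.005" --pt "-0.004 -0.004 0.39 0 0 0.005" --pt "-0.004 -0.004 0.39 0 0 0.005"

```text
clock: 3.65
tcp_pos: [0.6341, 0.1738, 0.0432]
orientation: [-2.362, -2.071, 0.002]
contact_force: [-0.3, -0.8, 0.4]
grip_width: 0.0854
gripper_force: 0.0
```

apply_moves --pt "0 0 0 0 0 0" --pt "0 0 0 0 0 0" --pt "0 0 0 0 0 0" --pt "0 0 0 0 0 0" --pt "0 0 0 0 0 0" --claw 0 --newtons 20

```text
clock: 4.28
tcp_pos: [0.6355, 0.1739, 0.0447]
orientation: [2.362, 2.07, 0.003]
contact_force: [0.0, 0.2, 4.7]
grip_width: 0.0197
gripper_force: 23.9
```

```bash
python3 - <<'E'
from h import *
o=r.get_obs();print(o["contact_force"],o["moment"],o["grip_width"],o["gripper_force"])
c=np.array([.5005,.193]);u=np.array([np.cos(-.13),np.sin(-.13)])
d=o["tcp_pos"][:2]-c;print("dist",d@u,"lat",d@[-u[1],u[0]])
plan(np.r_[c+u*.106,o["tcp_pos"][2]],-.125)
E
```

```text
[0.0364 0.2294 4.6702] [-0.0511 -0.13   -0.0014] 0.01973222556340846 23.9354807138443
dist 0.13631782650582805 lat -0.0014519007785592578
yaw now -0.13130485334807235 tcp [0.6355 0.1739 0.0447] t 4.275
row [ 0.0056 -0.1213 -0.0002  0.0011 -0.0005 -0.004 ]
```

apply_moves --pt "0 -0.03 0 0 0 0" --pt "0 -0.06 0 0 0 0" --pt "0 -0.09 0 0 0 0" --pt "0 -0.11 0 0 0 0" --pt "0 -0.11 0 0 0 0"

```text
clock: 4.9
tcp_pos: [0.6076, 0.1775, 0.0447]
orientation: [2.362, 2.071, 0.002]
contact_force: [0.3, 0.2, 8.0]
grip_width: 0.0192
gripper_force: 24.2
```

```bash
python3 - <<'E'
from h import *
o=r.get_obs();print(o["contact_force"],o["moment"],o["grip_width"],o["tcp_pos"])
for n in("top","scene","wrist"):
    f=r.grab_frame(n)
    if n=="wrist": save(f,"w2")
    for t,z in(("stud",.037),("wing_grip",.057),("carriage_grip",.055)):
        for d in r.landmark_of(f,t):
            p=at(f,d["point"],z)
            if abs(p[1]-.19)<.04: print(n,t,d["conf"],d["point"],p)
E
```

```text
[0.2678 0.1948 7.9722] [-0.104  -0.1642 -0.0394] 0.019234938791245573 [0.6076 0.1775 0.0447]
top carriage_grip 0.73 [265.9, 222.7] [0.605  0.1817 0.055 ]
scene stud 0.85 [363.2, 285.3] [0.55   0.1895 0.037 ]
scene wing_grip 0.73 [381.4, 266.7] [0.5051 0.1919 0.057 ]
scene wing_grip 0.66 [364.8, 284.2] [0.5599 0.2006 0.057 ]
scene carriage_grip 0.9 [335.3, 291.8] [0.6108 0.1761 0.055 ]
wrist stud 0.93 [165.6, 295.1] [0.542  0.1882 0.037 ]
wrist wing_grip 0.89 [37.0, 317.6] [0.5026 0.1937 0.057 ]
wrist carriage_grip 0.91 [320.8, 320.8] [0.6062 0.1775 0.055 ]
```

View pics/w2.png

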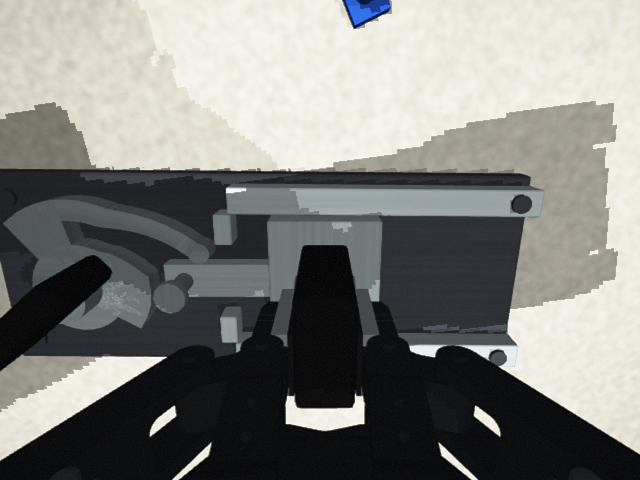

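The stud at (170,295) is entering the mouth, next to the hub at about (130,290). I'll ease in a few more millimetres and watch the force.

apply_moves --pt "0 -0.008 0 0 0 0" --pt "0 -0.012 0 0 0 0" --pt "0 -0.012 0 0 0 0"

```text
clock: 5.88
tcp_pos: [0.6053, 0.1778, 0.0447]
orientation: [2.361, 2.07, 0.004]
contact_force: [3.8, -1.0, 6.0]
grip_width: 0.0198
gripper_force: 23.9
```

apply_moves --pt "0 -0.006 0 0 0 0" --pt "0 -0.006 0 0 0 0"

```text
clock: 6.12
tcp_pos: [0.6039, 0.178, 0.0447]
orientation: [2.361, 2.07, 0.004]
contact_force: [3.6, -0.5, 5.6]
grip_width: 0.0198
gripper_force: 23.9
```

apply_moves --pt "0 -0.006 0 0 0 0" --pt "0 -0.01 0 0 0 0" --pt "0 -0.01 0 0 0 0"

```text
clock: 6.5
tcp_pos: [0.6014, 0.1783, 0.0447]
orientation: [2.361, 2.07, 0.004]
contact_force: [3.9, -1.6, 5.5]
grip_width: 0.0195
gripper_force: 23.9
```

apply_moves --pt "0 0 0 0 0 0" --pt "0 0 0 0 0 0" --pt "0 0 0 0 0 0" --pt "0 0 0 0 0 0" --claw 1

```text
clock: 7.0
tcp_pos: [0.6, 0.1782, 0.0435]
orientation: [-2.362, -2.071, 0.001]
contact_force: [-0.4, 0.4, -0.0]
grip_width: 0.0855
gripper_force: 0.0
```

apply_moves --pt "0 0 -0.15 0 0 0" --pt "0 0 -0.35 0 0 0" --pt "0 0 -0.55 0 0 0" --pt "0 0 -0.65 0 0 0" --pt "0 0 -0.65 0 0 0"

```text
clock: 7.62
tcp_pos: [0.6016, 0.1786, 0.2084]
orientation: [2.361, 2.07, 0.006]
contact_force: [0.9, 0.2, -0.7]
grip_width: 0.0853
gripper_force: 0.0
```

```bash
python3 - <<'E'
from h import *
o=r.get_obs();print(o["contact_force"],o["grip_width"],o["joints"])
for n in("top","scene","wrist"):
    f=r.grab_frame(n)
    if n=="wrist": save(f,"w3")
    for t,z in(("stud",.037),("wing_grip",.057),("carriage_grip",.055)):
        for d in r.landmark_of(f,t):
            p=at(f,d["point"],z)
            if abs(p[1]-.19)<.04: print(n,t,d["conf"],d["point"],p)
plan([.501,.193,.17],2.14)
E
```

```text
[ 0.9311  0.198  -0.7041] 0.08534660367651713 [-0.7414  0.449   0.48    1.7272 -0.2384  1.0191 -0.3082]
top carriage_grip 0.87 [265.8, 225.8] [0.5992 0.1816 0.055 ]
scene stud 0.97 [368.2, 285.7] [0.5439 0.1965 0.037 ]
scene wing_grip 0.7 [381.5, 263.7] [0.4991 0.1868 0.057 ]
scene wing_grip 0.56 [340.6, 289.9] [0.6019 0.1806 0.057 ]
scene carriage_grip 0.72 [341.0, 292.8] [0.605  0.1847 0.055 ]
wrist stud 0.7 [245.9, 208.9] [0.5369 0.1895 0.037 ]
wrist stud 0.53 [191.9, 213.7] [0.4927 0.1914 0.037 ]
wrist carriage_grip 0.62 [324.5, 218.4] [0.5996 0.1778 0.055 ]
yaw now -0.13115645539120227 tcp [0.6003 0.1782 0.206 ] t 8.225
row [ 0.0067 -0.4014  0.1442 -0.0003 -0.0002 -1.4459]
```

View pics/w3.png

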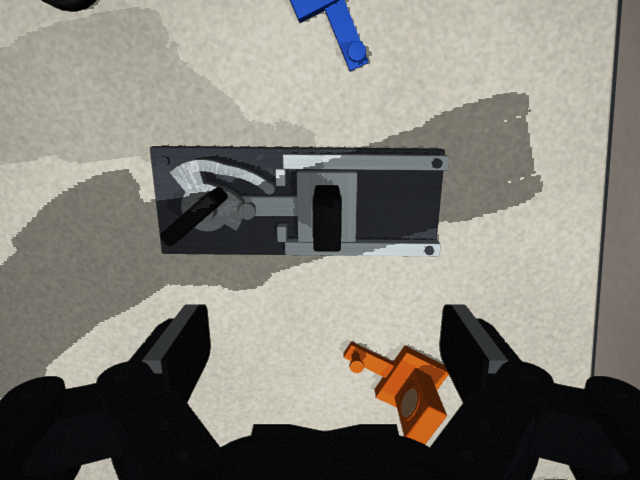

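The stud at (247,210) now sits in the mouth by the hub, and the cell is at (327,218). Next I'll go over the wing, turning anticlockwise.

apply_moves --pt "0 -0.1 0 0 0 -0.11" --pt "0 -0.2 0 0 0 -0.22" --pt "0 -0.3 0 0 0 -0.33" --pt "0.005 -0.4 0 0 0 -0.44" --pt "0.005 -0.4 0 0 0 -0.55"

```text
clock: 8.85
tcp_pos: [0.4996, 0.1932, 0.2063]
orientation: [-1.267, -2.874, -0.0]
contact_force: [0.2, -0.7, 1.3]
grip_width: 0.0857
gripper_force: 0.0
```

apply_moves --pt "0 0 0 0 0 -0.11" --pt "0 0 0 0 0 -0.22" --pt "0 0 0 0 0 -0.33" --pt "0 0 0 0 0 -0.44" --pt "0 0 0 0 0 -0.55"

```text
clock: 9.48
tcp_pos: [0.5014, 0.1925, 0.2064]
orientation: [-0.049, 3.141, 0.0]
contact_force: [0.7, -0.2, -0.6]
grip_width: 0.0854
gripper_force: 0.0
```

apply_moves --pt "0 0 0 0 0 -0.11" --pt "0 0 0 0 0 -0.22" --pt "0 0 0 0 0 -0.34" --pt "0 0 0 0 0 -0.34"

```text
clock: 9.98
tcp_pos: [0.5015, 0.1924, 0.2063]
orientation: [-0.865, 3.02, 0.0]
contact_force: [-0.0, -0.0, -0.8]
grip_width: 0.0853
gripper_force: 0.0
```

```bash
python3 - <<'E'
from h import *
plan([.501,.193,.12],2.14)
f=r.grab_frame("wrist");save(f,"w4")
print(r.get_obs()["joints"])
for d in r.landmark_of(f,"wing_grip"): print(d["conf"],d["point"],at(f,d["point"],.057))
for d in r.outline_of(f,"wing_grip")[:2]:
    m=d["pixels"]; print(d["conf"],d["rect"])
    g=(f["pixels"].max(2)<45)&m
    ys,xs=np.nonzero(g)
    if len(xs)>20:
        b=cv2.minAreaRect(np.column_stack([xs,ys]).astype(np.float32));q=cv2.boxPoints(b)
        print(b);w=np.array([at(f,p,.07) for p in q]);print(w)
        for i in range(2): v=w[i+1]-w[i];print(np.linalg.norm(v),np.arctan2(v[1],v[0]))
E
```

```text
yaw now 2.1288062465532436 tcp [0.5015 0.1924 0.2063] t 9.975
row [ 0.0005  0.0029  0.3453  0.0001  0.0001 -0.0071]
[-0.5238  0.2776  0.0495  1.9153 -0.0168  0.949   1.6603]
0.86 [287.0, 183.4, 88.2, 92.9]
((317.6583557128906, 230.32577514648438), (58.58979797363281, 84.89129638671875), 42.273685455322266)
[[0.5359 0.1629 0.07  ]
 [0.4738 0.1743 0.07  ]
 [0.4815 0.2164 0.07  ]
 [0.5459 0.2068 0.07  ]]
0.06315215470662161 2.960581712093374
0.042830152231239184 1.390389564477342
```

View pics/w4.png

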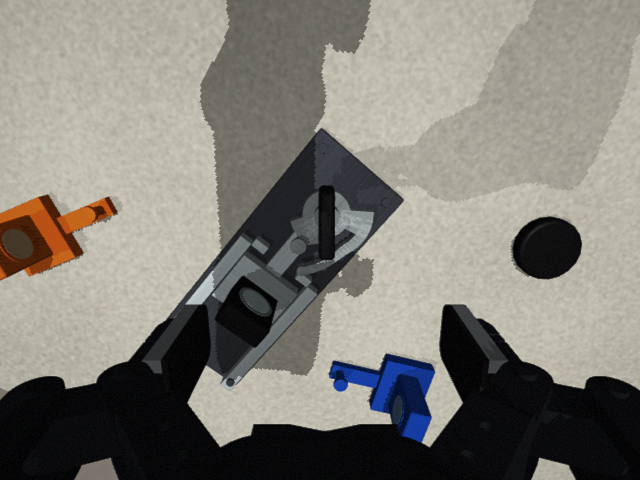

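The wing at (327,222) is upright in the image, so the tool lines up with it and is centred between the fingers. Now I'll descend and grip.

```bash
python3 - <<'E'
from h import *
f=r.grab_frame("wrist")
for z,p in((.074,(327,186)),(.074,(328,258)),(.065,(327,222))): print(at(f,p,z))
plan([.501,.193,.043],2.13)
E
```

```text
[0.4764 0.1781 0.074 ]
[0.5215 0.2071 0.074 ]
[0.5005 0.1932 0.065 ]
yaw now 2.1281745257693983 tcp [0.5014 0.1926 0.2063] t 10.175
row [ 0.0003  0.0023  0.6531 -0.     -0.     -0.0012]
```

apply_moves --pt "0 0.002 0.15 0 0 -0.008" --pt "0 0.002 0.35 0 0 -0.008" --pt "0 0.002 0.55 0 0 -0.008" --pt "0 0.002 0.65 0 0 -0.008" --pt "0 0.002 0.65 0 0 -0.008"

```text
clock: 10.8
tcp_pos: [0.4997, 0.1924, 0.0421]
orientation: [0.884, -3.01, 0.001]
contact_force: [-0.2, -0.2, 0.4]
grip_width: 0.0854
gripper_force: 0.0
```

apply_moves --pt "0 0 0 0 0 0" --pt "0 0 0 0 0 0" --pt "0 0 0 0 0 0" --pt "0 0 0 0 0 0" --pt "0 0 0 0 0 0" --claw 0 --newtons 40

```text
clock: 11.42
tcp_pos: [0.5011, 0.1936, 0.0445]
orientation: [-0.888, 3.013, 0.001]
contact_force: [-2.8, 0.3, 6.3]
grip_width: 0.0114
gripper_force: 40.2
```

Gripped. I'll turn clockwise (+tool z) in steps while watching the force.

apply_moves --pt "0 0 0 0 0 0.05" --pt "0 0 0 0 0 0.1" --pt "0 0 0 0 0 0.15" --pt "0 0 0 0 0 0.2" --pt "0 0 0 0 0 0.25"

```text
clock: 12.05
tcp_pos: [0.5009, 0.1941, 0.0445]
orientation: [-0.28, 3.129, 0.002]
contact_force: [-2.8, 1.8, 4.2]
grip_width: 0.0112
gripper_force: 40.2
```

```bash
python3 - <<'E'
from h import *
o=r.get_obs();print(o["contact_force"],o["moment"],o["grip_width"],R.from_rotvec(o["orientation"]).as_matrix()[:,1])
f=r.grab_frame("scene")
for t,z in(("stud",.037),("carriage_grip",.055)):
    for d in r.landmark_of(f,t):
        p=at(f,d["point"],z)
        if abs(p[1]-.19)<.04: print(t,d["conf"],d["point"],p)
E
```

```text
[-2.7986  1.8005  4.22  ] [0.2645 0.476  0.0142] 0.011215742939059248 [-0.1774  0.9841  0.0012]
stud 0.93 [364.6, 282.3] [0.5426 0.1862 0.037 ]
carriage_grip 0.72 [341.9, 290.6] [0.6001 0.1821 0.055 ]
```

apply_moves --pt "0 0 0 0 0 0.05" --pt "0 0 0 0 0 0.1" --pt "0 0 0 0 0 0.15" --pt "0 0 0 0 0 0.2" --pt "0 0 0 0 0 0.25"

```text
clock: 12.82
tcp_pos: [0.5009, 0.1947, 0.0445]
orientation: [-0.335, -3.124, -0.003]
contact_force: [-3.6, 3.4, 5.8]
grip_width: 0.0113
gripper_force: 40.1
```

apply_moves --pt "0 0 0 0 0 0.05" --pt "0 0 0 0 0 0.1" --pt "0 0 0 0 0 0.15" --pt "0 0 0 0 0 0.2" --pt "0 0 0 0 0 0.25"

```text
clock: 13.45
tcp_pos: [0.502, 0.1951, 0.0447]
orientation: [0.924, 3.0, 0.002]
contact_force: [6.0, -11.2, 8.4]
grip_width: 0.0114
gripper_force: 101.5
```

```bash
python3 - <<'E'
from h import *
o=r.get_obs();y=R.from_rotvec(o["orientation"]).as_matrix()[:,1]
print(o["contact_force"],o["moment"],o["grip_width"],np.arctan2(y[1],y[0]),o["joints"])
f=r.grab_frame("scene")
for t,z in(("stud",.037),("carriage_grip",.055)):
    for d in r.landmark_of(f,t):
        p=at(f,d["point"],z)
        if abs(p[1]-.19)<.04: print(t,d["conf"],d["point"],p)
E
```

```text
[  5.974  -11.243    8.3982] [-2.6046 -1.4748  1.1162] 0.011448168472910721 0.9730448526717668 [-0.7552  0.5347  0.3423  2.0428 -0.3028  0.609   0.7658]
stud 0.68 [365.9, 279.3] [0.5353 0.1827 0.037 ]
carriage_grip 0.85 [342.2, 287.1] [0.5938 0.1767 0.055 ]
```

```bash
python3 - <<'E'
from h import *
f=r.grab_frame("scene");a=f["pixels"][200:350,270:470];b=cv2.resize(a,(400,300),interpolation=cv2.INTER_CUBIC)
g=r.grab_frame("wrist")["pixels"];c=cv2.resize(g,(400,300))
cv2.imwrite("pics/m5.png",np.hstack([b,c])[:,:,::-1])
o=r.get_obs();print(o["contact_force"],o["moment"],o["gripper_force"],o["tcp_pos"])
E
```

```text
[-1.6892  4.1963  5.3097] [0.893  0.4894 0.002 ] 40.25691211223602 [0.5013 0.1951 0.0445]
```

View pics/m5.png

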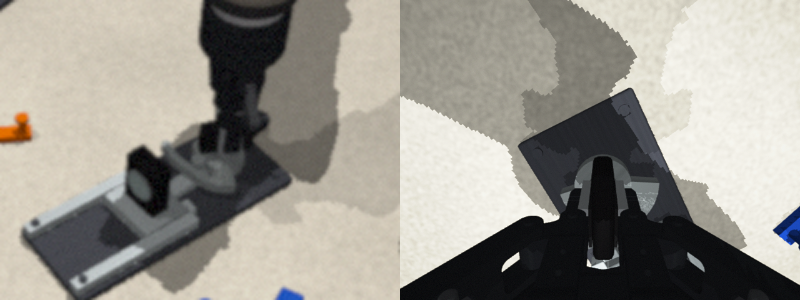

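The jump in force was brief, and the moment is now about zero. The picture shows the cam arm wrapping round the stud. I'll continue more gently.

apply_moves --pt "0 0 0 0 0 0.03" --pt "0 0 0 0 0 0.06" --pt "0 0 0 0 0 0.09" --pt "0 0 0 0 0 0.12" --pt "0 0 0 0 0 0.12"

```text
clock: 14.32
tcp_pos: [0.5017, 0.1953, 0.0445]
orientation: [1.21, 2.899, 0.004]
contact_force: [0.0, 4.9, 4.9]
grip_width: 0.0115
gripper_force: 49.1
```

apply_moves --pt "0 0 0 0 0 0.02" --pt "0 0 0 0 0 0.04" --pt "0 0 0 0 0 0.05" --pt "0 0 0 0 0 0.05"

```text
clock: 14.82
tcp_pos: [0.5016, 0.1953, 0.0445]
orientation: [-1.326, -2.848, -0.005]
contact_force: [-1.4, 5.4, 4.9]
grip_width: 0.0112
gripper_force: 40.5
```

```bash
python3 - <<'E'
from h import *
o=r.get_obs();y=R.from_rotvec(o["orientation"]).as_matrix()[:,1]
print(o["contact_force"],o["moment"],o["gripper_force"],np.arctan2(y[1],y[0]))
f=r.grab_frame("scene")
for t,z in(("stud",.037),("carriage_grip",.055)):
    for d in r.landmark_of(f,t):
        p=at(f,d["point"],z)
        if abs(p[1]-.19)<.04: print(t,d["conf"],d["point"],p)
E
```

```text
[-1.4147  5.4196  4.8985] [1.1278 0.3811 0.0633] 40.47949969768524 0.699254416486533
stud 0.83 [369.1, 281.3] [0.5346 0.1902 0.037 ]
carriage_grip 0.9 [343.6, 289.7] [0.5963 0.1827 0.055 ]
```

apply_moves --pt "0 0 0 0 0 0.02" --pt "0 0 0 0 0 0.04" --pt "0 0 0 0 0 0.04"

```text
clock: 15.35
tcp_pos: [0.5016, 0.1954, 0.0446]
orientation: [1.411, 2.807, 0.004]
contact_force: [-0.7, 4.9, 5.5]
grip_width: 0.0114
gripper_force: 54.4
```

```bash
python3 - <<'E'
from h import *
o=r.get_obs();y=R.from_rotvec(o["orientation"]).as_matrix()[:,1]
print(o["contact_force"],o["moment"],o["gripper_force"],np.arctan2(y[1],y[0]))
E
```

```text
[-0.6675  4.9153  5.4658] [1.0099 0.328  0.9081] 54.38328988297144 0.639193718993594
```

The moment has risen to 0.9 N m, so the cam is at its end stop. I'll let go, lift and check.

apply_moves --pt "0 0 0 0 0 0" --pt "0 0 0 0 0 0" --pt "0 0 0 0 0 0" --pt "0 0 0 0 0 0" --claw 1

```text
clock: 15.85
tcp_pos: [0.5011, 0.1926, 0.0437]
orientation: [-1.417, -2.804, 0.001]
contact_force: [0.7, -0.1, 0.4]
grip_width: 0.0825
gripper_force: 0.0
```

apply_moves --pt "0 0 -0.1 0 0 0" --pt "0 0 -0.3 0 0 0" --pt "0 0 -0.5 0 0 0" --pt "0 0 -0.7 0 0 0" --pt "0 0 -0.7 0 0 0"

```text
clock: 16.48
tcp_pos: [0.5035, 0.1937, 0.2226]
orientation: [1.415, 2.801, 0.011]
contact_force: [0.1, -0.3, -1.8]
grip_width: 0.0851
gripper_force: 0.0
```

```bash
python3 - <<'E'
from h import *
f=r.grab_frame("scene");a=f["pixels"][150:350,170:450];b=cv2.resize(a,(420,300),interpolation=cv2.INTER_CUBIC)
w=r.grab_frame("wrist");c=cv2.resize(w["pixels"],(380,300))
cv2.imwrite("pics/m6.png",np.hstack([b,c])[:,:,::-1])
for n,g in(("scene",f),("wrist",w)):
  for t,z in(("wing_grip",.057),("carriage_grip",.055)):
    for d in r.landmark_of(g,t):
        p=at(g,d["point"],z)
        if abs(p[1]-.19)<.04: print(n,t,d["conf"],d["point"],p)
print(r.get_obs()["contact_force"])
E
```

```text
scene wing_grip 0.78 [383.5, 264.3] [0.4975 0.1904 0.057 ]
scene carriage_grip 0.77 [346.3, 287.9] [0.5897 0.183  0.055 ]
wrist carriage_grip 0.73 [401.8, 288.7] [0.5938 0.1797 0.055 ]
[-0.7095  0.8419 -0.8311]
```

View pics/m6.png

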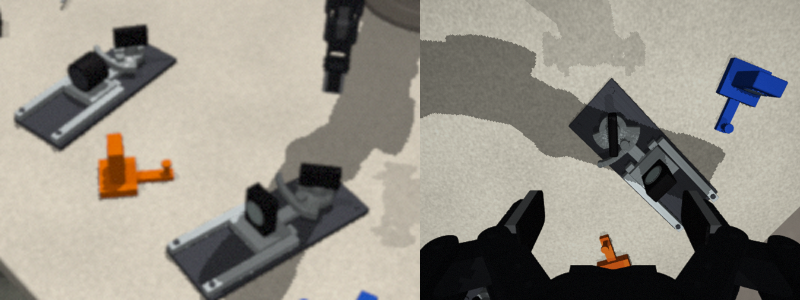

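The picture shows our cam (wing near (318,178)) turned the same way as the locked one on the other plate. The cell at (262,210) is drawn in, about 92 mm from the cam's axis, and the gripper is clear.

```bash
python3 -c "
from bench import r
print(r.hand_in())"
```

```text
the job is handed in; nothing more can be done
None
```

I handed the job in at about 17 s. The carriage is drawn in to about 92 mm from the cam's axis, the cam is turned clockwise to its end stop and released, and the other plate was not touched; the hand-in returned no verdict.

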